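Pump up the suction foot of a circuit board holder

ROBOT

A 7-joint arm with a two-finger parallel gripper is mounted at the origin on the work surface. World frame = base frame: x ahead of the robot, y to its left, z up, the work surface at z = 0. Lengths are in m, angles in rad, forces in N, time in s.
With the tool pointing down it reaches from about 0.4 to 0.875 m from the base axis. Payload 19.3 kg.
Tool frame: the origin (TCP) lies midway between the tips of the shut fingers; the grasp point (between the pads) lies 19 mm behind it; z points along the fingers, y is the direction in which the jaws open and shut (so a half turn about z gives the same grasp; the last joint's range is limited). The gripper opens to 85 mm and grips with 20 to 120 N. Pads are 22 mm wide; open, the fingers measure 114 mm over their backs; the gripper's body (76 mm by 85 mm) begins 54 mm behind the grasp point. The pads swing forward as they close: fully open they stand 13 mm farther back than shut.
Start: joints at [1.225, 0.521, -0.036, 1.599, 0.021, 1.021, -0.113], TCP at [0.17, -0.601, 0.231] pointing down, gripper open.
Joint ranges: [-2.91, 2.91], [-0.3, 2.13], [-1.5, 1.42], [0.17, 2.43], [-1.26, 4.41], [0.16, 1.93], [-2.52, 2.52]. Speed limits (rad/s): [1.89, 1.89, 2.39, 2.39, 3.01, 3.01, 3.01].

INTERFACE

Orientations are given as [roll, pitch, yaw] about the fixed x, y, z axes, in that order (R = Rz(yaw) Ry(pitch) Rx(roll)).
In Python, from workcell import bot gives the robot as it stands.
- The arm moves only by the tool servo_tool, never from a script. Its argument "plan" is a list of rows, each a list of 5 numbers: the shift along the world's x, y, z in mm, then the turn about the world's z in rad, then the gripper's target within -1 to 1 (shut at 1, half-way at 0, fully open at -1). In form: [[tx, ty, tz, yaw, jaw], ...]. A call has exactly 10 rows; each row is the pose to reach, as a shift and turn from the pose commanded when the call began; what a row does not reach only later rows make up. A row lasts 1/12 s, in which the tool goes at most 41.7 mm and 7.16 degrees, less where a joint would pass 70% of its speed; a pose out of reach is approached as far as the arm can. A call with a gripper value outside its range is refused whole. The fingers move at their own pace and stop on an object; "squeeze" is the grip in N (left out, the last holds). Time passes only in rows, so rows that repeat a pose let the fingers close, or fill a call up. It gives the time, the measured TCP pose, the force and the opening at its end, in the units of the state.
- bot.observe(): the state, without advancing time (a new reading comes with each control period).
- bot.grab_frame(name): name is "scene" or "side" or "wrist"; returns the picture (480x640x3 uint8, blue, green, red); there is no depth.
- bot.calibration(name): a dict with "fx", "fy", "cx", "cy" (pixels), "T" (4x4, takes a point from camera to world coordinates). Camera axes: x right, y down, z forward; pixel columns grow to the right and rows downward; lengths in m; the calibration is good to about 2 mm. A picture is of the moment at which its call begins: read the wrist's pose just before it. calibration takes no time and is no camera call; for the wrist camera it gives the pose at the moment of the call.
- bot.job_done(): hands the job in, once; it reports no verdict.
The state is a dict: "clock": time; "qpos": joint angles; "qd": joint speeds; "joint_efforts": joint torques, N m; "position": TCP position; "tool_rot": TCP orientation; "force": force on the tool from outside, world axes, zero at the start; "moment": the same for the moment, N m; "grip_width": finger opening in m.
Only numpy, scipy, OpenCV 4.12 (cv2) and the standard library are available. Lean on these libraries where they do the work, as an engineer would, in place of code of your own. Each camera call takes 0.05 s, during which the arm holds its last target.

TASK

Fix the circuit board holder to the shelf: with a fingertip push the latch by its upright post sideways until it is well clear of the plunger (most of a quarter turn), then press the plunger down and let it come up again, over and over, until the indicator pin stands fully out. Do not touch the pin or lift or shift the holder, leave the things around it alone, and finish with the plunger up and the hand away.

Things in the scene. Friction and masses are not known exactly. Their poses are not given: they have to be found in the camera images.
- holder: the circuit board holder, a loose but heavy (about 1.6 kg) grey metal housing on a round black rubber foot of 128 mm diameter. Origin: centre of the underside, on the shelf and on the plunger's axis; z up. The housing's flat top is 60 mm above the shelf and spans x -45 to +45 mm, y -47 to +63 mm in this frame. A green circuit board is clamped at its +x side (x 70 to 140 mm, y -37 to +53 mm, parts up to 51 mm high)
- cap_top (a point): centre of the flat top of the plunger's black round cap (44 mm diameter, 12 mm thick, on a 14 mm steel stem): 108 mm above the shelf when up, 88 mm when fully down. It is pressed straight down
- plunger (a joint): plunger travel in m: 0 = up, 0.020 = fully down against its stop. A spring returns it; pressing takes about 5 N at the top and 11 N at the bottom. Only a stroke of at least three quarters of the travel, followed by a return nearly to the top, surely advances the pin; three to six strokes are needed. Strokes after the pin is fully out run free and do nothing. While the latch is under the cap the plunger goes down only 2 mm and is then blocked
- pin_top (a point): centre of the top of the indicator pin, an upright steel rod of 12 mm diameter in a dark collar on top of the housing, 48 mm from the plunger's axis on the holder's +y side. Its top is 68 mm above the shelf when in and 92 mm when fully out
- pin (a joint): how far the indicator pin stands out, in m: 0 = in, 0.023 to 0.024 = fully out, when further strokes raise it no more (a black ring at its foot then shows; under 0.021 it is not fully out). It starts somewhere from 0 to 0.010, rises about 4 mm with each full pump stroke (the first may give 2 to 9 mm) and stays where it is
- latch_post (a point): centre of the top of the latch's upright round post (12 mm diameter), the place to push: 108 mm above the shelf. The bar below it is also 12 mm wide and fills 62 to 94 mm above the shelf, so post and bar end make one upright side face to push on; the post lies 9 mm outside the housing's edge
- latch_pivot (a point): top of the latch's vertical pivot, 95 mm above the shelf, at x 36, y -14 mm of the holder's frame; the post stands 90 mm from it. The aluminium bar runs from the pivot to 6 mm past the post
- latch (a joint): latch angle in rad, turning about the vertical: 0 = under the plunger's cap (bar points along the holder's -x, post at x -54, y -14 mm), growing anticlockwise seen from above as the post goes towards the holder's -y side; stop at 1.2. The cap is free from about 0.5; from 0.75 the latch counts as well clear. Stays where it is left; about 0.7 N at the post moves it
- tweezers: bystander: black anti-static tweezers, 125 mm long, lying loose; origin under their middle
- solder_reel: bystander: loose white reel of solder, 54 mm diameter, 34 mm high; origin at the centre of its underside
- flux_jar: bystander: loose round grey plastic jar, 47 mm diameter, 33 mm high; origin at the centre of its underside
- driver: bystander: loose screwdriver, 150 mm long, lying; origin under its middle
- tip_tin: bystander: loose open steel tin, 75 x 55 x 22 mm; origin at the centre of its underside
- station: bystander: grey soldering station with a knob on its front, 150 x 120 x 114 mm, fixed; origin at the centre of its underside
- iron_stand: bystander: steel stand with the soldering iron, base 120 x 75 mm, about 130 mm high, fixed
- parts_box: bystander: blue plastic parts box with a flip-top lid, 110 x 160 mm, about 85 mm high with the lid's knob, fixed
Things that resemble listed ones, but are neither listed nor needed, are in the scene too. Leave any yellow look-alike of the holder alone.

How it is judged:
On the way, in this order (a step that is already met when the one before it is completed fails the run):
1. the latch is pushed well clear of the plunger (value of joint latch above 0.75 rad), for 0.1 s.
2. the indicator pin has been pumped fully out (value of joint pin above 0.021 m), for 0.1 s.
At the end, for the whole second after the job is handed in: the latch stands at 0.70 rad or more, the pin stands out 21 mm or more, the plunger is up again (within 3 mm), and the holder stands level and still on the shelf within 25 mm of where it was (value of joint latch above 0.7 rad and value of joint pin above 0.021 m and value of joint plunger below 0.003 m and distance of holder from where it was at the start of the episode below 0.025 m and angle between holder's own z axis and vertical below 0.05 rad and height (world z) of holder below 0.004 m and linear speed of holder below 0.01 m/s); the robot touches nothing.
It fails at once if the holder is lifted or tipped (height (world z) of holder above 0.008 m or angle between holder's own z axis and vertical above 0.12 rad).
It fails at once if the holder is shoved away by more than 25 mm (distance of holder from where it was at the start of the episode above 0.025 m).
It fails at once if the indicator pin is touched (contact force between any of the fingers, the arm and pin above 0.5 N).
It fails at once if a thing standing around is moved by more than 15 mm (distance of any of tweezers, solder_reel, flux_jar, driver, tip_tin from where it was at the start of the episode above 0.015 m).
It fails at once if the soldering station, the iron stand or the parts box is knocked (contact force between any of the arm, the fingers and station above 3 N or contact force between any of the arm, the fingers and iron_stand above 3 N or contact force between any of the arm, the fingers and parts_box above 3 N).
It also fails if it takes over 58 s, if anything falls off the work surface, if the arm or the gripper's body presses on something with over 40 N, if the wrist force passes 120 N, or if a joint passes its speed limit or range.

## Working session

There is one attempt and no reset: what is moved stays moved. The work goes in short steps, Python scripts to look and compute and a tool call to move; the robot and the scene stay as the last step left them, time stands still between calls to the robot, and variables do not carry over. Pictures are saved under pics/ and viewed, and the job is handed in when it is done.

Besides the shell and the picture viewer there is one more tool, called after "Emit:" as name([rows], argument=value, ...), one row to a line, values as JSON. servo_tool: Moves the arm, as the interface text tells. Its arguments: {"type":"object","properties":{"plan":{"type":"array","items":{"type":"array","items":{"type":"number"}}},"squeeze":{"type":"number"}},"required":["plan"]}

```bash
mkdir -p pics; ls; python3 - <<'E'
from workcell import bot
import cv2
print(bot.observe())
for n in("scene","side","wrist"):
    c=bot.calibration(n);print(n,c)
    cv2.imwrite(f"pics/{n}0.png",bot.grab_frame(n))
E
```

```text
pics
{'clock': 0.0, 'qpos': array([ 1.22480279,  0.52199775, -0.03633176,  1.60000913,  0.02120808,
        1.02109527, -0.11282262]), 'qd': array([ 0.00175546,  0.00049134, -0.00044991, -0.00075426, -0.00203746,
       -0.00058255, -0.00118601]), 'joint_efforts': array([-1.62222937e-04, -9.27125287e+01,  1.97964147e+00, -3.69936812e+01,
        1.78117049e-02,  8.09679885e-03, -3.70414909e-05]), 'position': array([ 0.17006655, -0.60106546,  0.23073541]), 'tool_rot': array([-3.14047165e+00,  8.51488476e-05,  2.75769017e-01]), 'force': array([ 0.19089497, -0.06097972, -0.19785648]), 'moment': array([0.02246577, 0.00992761, 0.05542731]), 'grip_width': 0.0854710956630863}
scene {'fx': 557.0104211481413, 'fy': 557.0104211481413, 'cx': 328.7184744672357, 'cy': 241.48345296826128, 'T': array([[ 5.13687000e-01,  5.83386526e-01, -6.29115114e-01,
         1.56527261e+00],
       [ 8.57977373e-01, -3.49884820e-01,  3.76105624e-01,
        -6.06413070e-01],
       [-7.02875204e-04, -7.32967102e-01, -6.80263723e-01,
         1.16671861e+00],
       [ 0.00000000e+00,  0.00000000e+00,  0.00000000e+00,
         1.00000000e+00]])}
side {'fx': 489.8542448452148, 'fy': 489.8542448452148, 'cx': 322.58291798064226, 'cy': 239.19424211234926, 'T': array([[-0.99740191, -0.03743032,  0.06155   ,  0.47027562],
       [-0.06978978,  0.71384922, -0.69681323,  0.74736957],
       [-0.01785547, -0.69929841, -0.71460683,  0.85786444],
       [ 0.        ,  0.        ,  0.        ,  1.        ]])}
wrist {'fx': 386.49675250984933, 'fy': 386.49675250984933, 'cx': 321.83091108474923, 'cy': 244.23271193200983, 'T': array([[ 0.27278996, -0.91917379, -0.28408659,  0.24141171],
       [-0.96207129, -0.26127459, -0.07845013, -0.5805511 ],
       [-0.0021153 ,  0.29471196, -0.95558379,  0.37273233],
       [ 0.        ,  0.        ,  0.        ,  1.        ]])}
```

View pics/scene0.png

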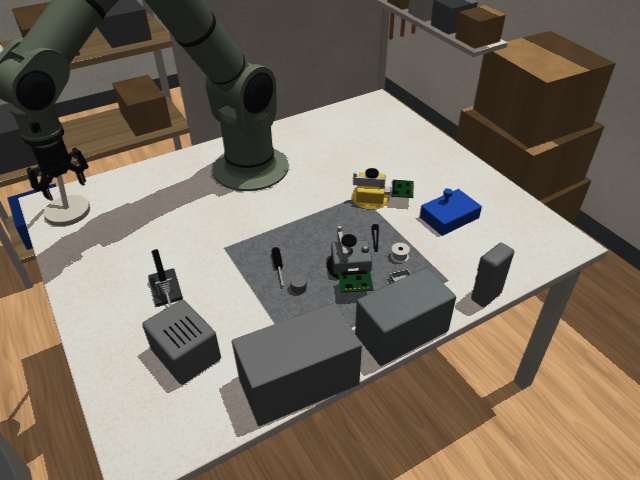

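View pics/side0.png

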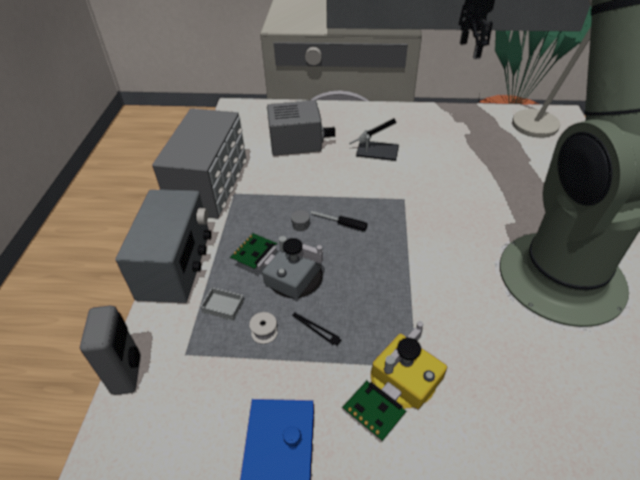

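View pics/wrist0.png

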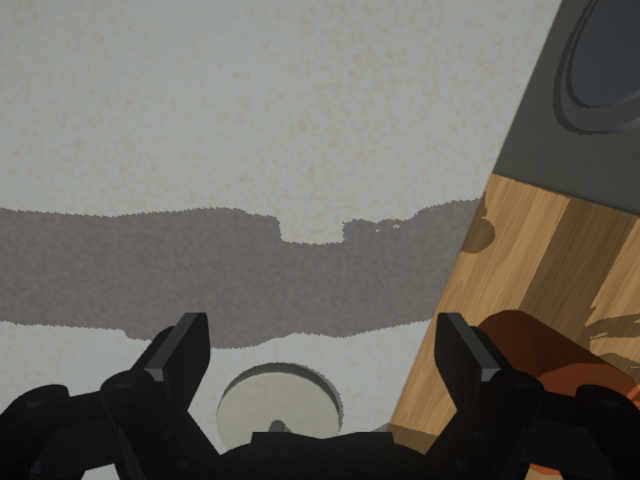

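Grey holder: scene ≈(350,255), side ≈(292,265); the yellow look-alike stands apart. Zooming in.

```bash
python3 - <<'E'
import cv2,numpy as np
a=cv2.imread("pics/scene0.png")[210:310,290:420]
b=cv2.imread("pics/side0.png")[215:315,220:350]
f=lambda i:cv2.resize(i,None,fx=6,fy=6,interpolation=cv2.INTER_CUBIC)
cv2.imwrite("pics/scz.png",f(a));cv2.imwrite("pics/siz.png",f(b))
E
```

```text
(no output)
```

View pics/scz.png

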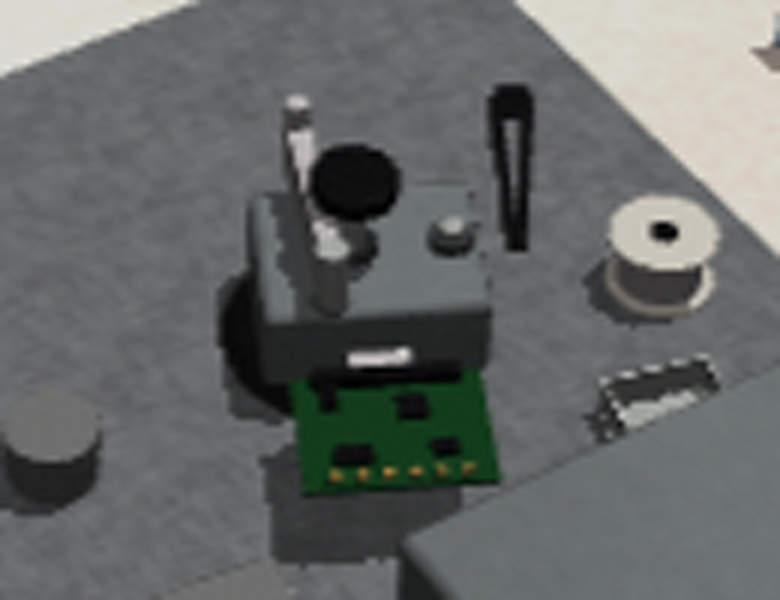

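View pics/siz.png

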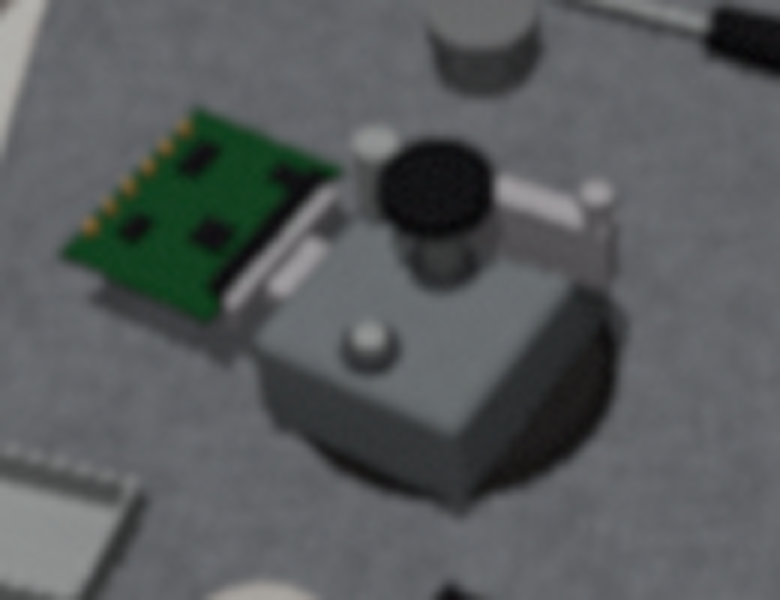

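```bash
cat > h.py <<'E'
import numpy as np
from scipy.optimize import least_squares
from workcell import bot
def proj(c,P):
    T=c["T"];p=(np.asarray(P)-T[:3,3])@T[:3,:3]
    return np.array([c["fx"]*p[0]/p[2]+c["cx"],c["fy"]*p[1]/p[2]+c["cy"]])
def ray(c,uv,z):
    d=np.array([(uv[0]-c["cx"])/c["fx"],(uv[1]-c["cy"])/c["fy"],1]);d=c["T"][:3,:3]@d;o=c["T"][:3,3]
    return o+d*(z-o[2])/d[2]
def w(p,P):
    c,s=np.cos(p[2]),np.sin(p[2]);return np.array([p[0]+c*P[0]-s*P[1],p[1]+s*P[0]+c*P[1],P[2]])
E
python3 - <<'E'
from h import *
S=bot.calibration("scene");D=bot.calibration("side")
f=lambda x,y,o:((x+.5)/6-.5+o[0],(y+.5)/6-.5+o[1])
so=(290,210);do=(220,215)
obs=[(S,f(355,176,so),'cap',.108),(S,f(298,102,so),'post',.108),(S,f(455,224,so),'pin',.070),(S,f(333,240,so),'piv',.095),
(D,f(437,182,do),'cap',.108),(D,f(597,186,do),'post',.108),(D,f(369,330,do),'pin',.070),(D,f(375,138,do),'piv',.095)]
for c,uv,n,z in obs: print(n,ray(c,uv,z).round(4))
def pt(q,n):
    p,th,pin=q[:3],q[3],q[4]
    return w(p,{'cap':(0,0,.108),'post':(.036-.09*np.cos(th),-.014-.09*np.sin(th),.108),'pin':(0,.048,.068+pin),'piv':(.036,-.014,.095)}[n])
r=lambda q:np.concatenate([proj(c,pt(q,n))-uv for c,uv,n,z in obs])
best=min((least_squares(r,[.6,0,y,0,.003]) for y in np.arange(-3,3,.7)),key=lambda s:s.cost)
print(best.x,best.fun.round(1))
for n in('cap','post','pin','piv'):print(n,pt(best.x,n).round(4))
# things
for nm,c,uv,z in [('jar',D,(301,217),.033),('reel',D,(263,319),.034),('driver hnd',D,(352,223),.02),('drv tip',D,(312,213),.01),('twA',D,(296,316),.005),('twB',D,(337,341),.005),('tin',D,(222,303),.02),('boxknob',D,(292,436),.085),('yellowcap',D,(409,349),.108),('stationtop edge',D,(198,195),.114)]:
    print(nm,ray(c,uv,z).round(3))
E
```

```text
cap [0.606  0.0326 0.108 ]
post [0.5477 0.0373 0.108 ]
pin [0.6247 0.0783 0.07  ]
piv [0.626  0.0082 0.095 ]
cap [0.5976 0.0365 0.108 ]
post [0.5409 0.0354 0.108 ]
pin [0.62   0.0739 0.07  ]
piv [0.625  0.0032 0.095 ]
[ 0.59992024  0.03425336 -0.46442089  0.10225548  0.00321065] [-0.7 -1.5 -1.  -1.2 -1.  -0.8 -0.8  0.3 -1.  -0.8 -0.4  0.7 -0.9  0.8
 -0.5  0.8]
cap [0.5999 0.0343 0.108 ]
post [0.5417 0.0375 0.108 ]
pin [0.6214 0.0772 0.0712]
piv [0.6258 0.0056 0.095 ]
jar [ 0.6   -0.131  0.033]
reel [0.647 0.177 0.034]
driver hnd [ 0.474 -0.129  0.02 ]
drv tip [ 0.577 -0.171  0.01 ]
twA [0.584 0.145 0.005]
twB [0.494 0.202 0.005]
tin [0.743 0.132 0.02 ]
boxknob [0.555 0.432 0.085]
yellowcap [0.365 0.277 0.108]
stationtop edge [ 0.837 -0.107  0.114]
```

```bash
python3 - <<'E'
from h import *
import cv2
a=cv2.imread("pics/scene0.png")[60:240,0:190]
b=cv2.imread("pics/side0.png")[0:150,440:640]
cv2.imwrite("pics/lamp.png",np.hstack([cv2.resize(a,(400,379)),cv2.resize(b,(400,379))]))
for n,uv in(('scene',(67,210)),('side',(537,122)),('wrist',(280,410))):print(ray(bot.calibration(n),uv,.01).round(3))
print(ray(bot.calibration('side'),(378,150),.01),ray(bot.calibration('side'),(380,125),.12))
E
```

```text
[-0.071 -0.62   0.01 ]
[-0.089 -0.624  0.01 ]
[-0.068 -0.618  0.01 ]
[ 0.40629278 -0.45355887  0.01      ] [ 0.40813081 -0.41391268  0.12      ]
```

View pics/lamp.png

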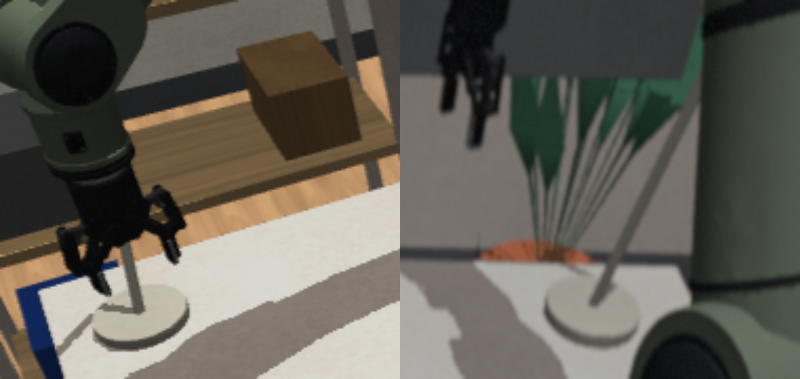

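Emit:
servo_tool([
  [20,35,5,0.12,1],
  [40,70,10,0.24,1],
  [60,105,15,0.36,1],
  [80,140,20,0.48,1],
  [100,175,20,0.6,1],
  [120,210,20,0.72,1],
  [140,245,20,0.84,1],
  [160,280,20,0.96,1],
  [180,315,20,1.08,1],
  [200,350,20,1.22,1],
], squeeze=20)

```text
clock: 0.98
position: [0.3706, -0.2496, 0.2514]
tool_rot: [3.142, 0.0, 1.486]
force: [1.0, -0.9, 0.6]
grip_width: 0.0003
```

Remaining to (0.557, 0.078): +186, +328; keep the height.

Emit:
servo_tool([
  [19,33,0,0,1],
  [38,66,0,0,1],
  [57,99,0,0,1],
  [76,132,0,0,1],
  [95,165,0,0,1],
  [114,198,0,0,1],
  [133,231,0,0,1],
  [152,264,0,0,1],
  [170,297,0,0,1],
  [186,328,0,0,1],
])

```text
clock: 1.82
position: [0.5569, 0.0787, 0.2511]
tool_rot: [-3.141, -0.0, 1.481]
force: [-0.2, -1.7, 0.7]
grip_width: -0.0003
```

```bash
python3 - <<'E'
from h import *
import cv2
o=bot.observe();print(o["position"],o["force"])
c=bot.calibration("wrist")
im=bot.grab_frame("wrist");cv2.imwrite("pics/w1.png",im)
p=[.600,.0343,-.4644]
for n,P in dict(cap=(0,0,.108),post=(-.054,-.014,.108),pin=(0,.048,.071),piv=(.036,-.014,.095)).items():print(n,proj(c,w(p,P)).round(1))
E
```

```text
[0.55687031 0.07865909 0.25111089] [-0.19675625 -1.68192584  0.66156697]
cap [382.6 278.1]
post [312.7 270.1]
pin [399.2 212.8]
piv [412.4 301.2]
```

View pics/w1.png

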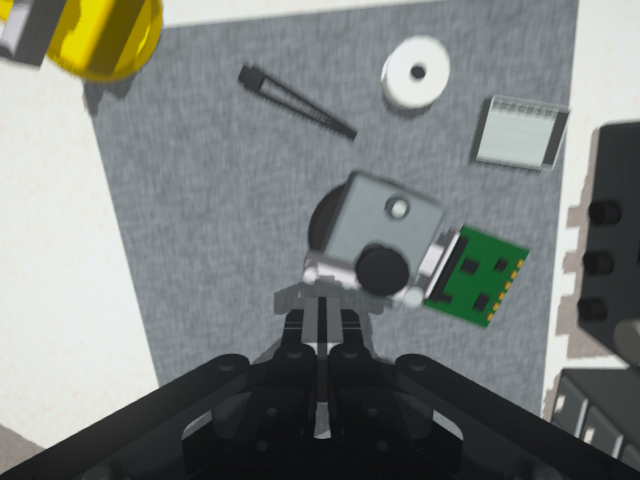

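```bash
python3 - <<'E'
import cv2
a=cv2.imread("pics/w1.png")[150:330,290:450]
cv2.imwrite("pics/w1z.png",cv2.resize(a,None,fx=5/1.5,fy=5/1.5,interpolation=cv2.INTER_CUBIC))
E
```

```text
(no output)
```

View pics/w1z.png

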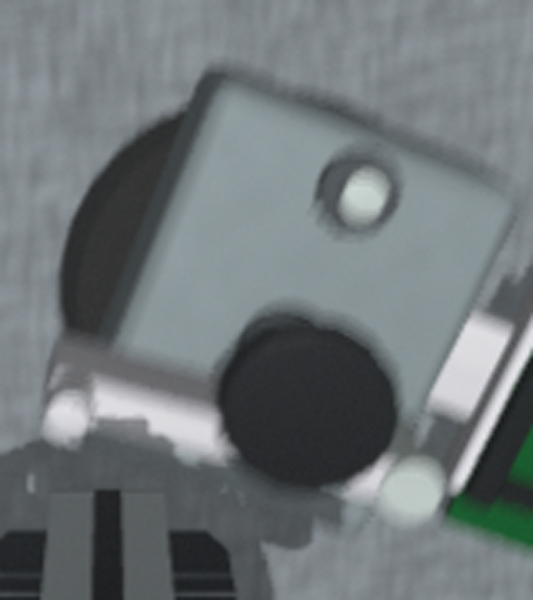

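```bash
python3 - <<'E'
from h import *
S=bot.calibration("scene");D=bot.calibration("side");W=bot.calibration("wrist")
f=lambda x,y,o:((x+.5)/6-.5+o[0],(y+.5)/6-.5+o[1])
so=(290,210);do=(220,215)
obs=[(S,f(355,176,so),'cap'),(S,f(298,102,so),'post'),(S,f(455,224,so),'pin'),(S,f(333,240,so),'piv'),
(D,f(437,182,do),'cap'),(D,f(597,186,do),'post'),(D,f(369,330,do),'pin'),(D,f(375,138,do),'piv'),
(W,(382.4,271.5),'cap'),(W,(310.1,274.8),'post'),(W,(398.6,208.2),'pin'),(W,(413.9,297),'piv')]
def pt(q,n):
    p,th,pin=q[:3],q[3],q[4]
    return w(p,{'cap':(0,0,.108),'post':(.036-.09*np.cos(th),-.014-.09*np.sin(th),.108),'pin':(0,.048,.068+pin),'piv':(.036,-.014,.095)}[n])
for o in (obs,obs[8:]):
    r=lambda q:np.concatenate([(proj(c,pt(q,n))-uv) for c,uv,n in o]+[[(q[4]-.005)*100]])
    b=least_squares(r,[.6,.034,-.46,0,.003]);print(b.x.round(4),b.fun.round(1))
    for n in('cap','post','pin','piv'):print(n,pt(b.x,n).round(4))
E
```

```text
[ 0.6018  0.0444 -0.4441  0.0867  0.0053] [ 2.7 -2.3  2.4 -2.   2.3 -2.5  2.9 -0.6 -2.4  2.6 -1.9  4.2 -2.1  3.9
 -2.3  4.2 -0.2  3.5 -1.1  2.  -0.1  2.  -1.3  1.   0. ]
cap [0.6018 0.0444 0.108 ]
post [0.5439 0.0478 0.108 ]
pin [0.6224 0.0877 0.0733]
piv [0.6283 0.0163 0.095 ]
[ 0.6024  0.0461 -0.4406  0.0843  0.0047] [ 0.5  1.4 -0.4 -0.1  0.3 -0.3 -0.4 -1.1 -0. ]
cap [0.6024 0.0461 0.108 ]
post [0.5447 0.0495 0.108 ]
pin [0.6229 0.0895 0.0727]
piv [0.629  0.0181 0.095 ]
```

```bash
python3 - <<'E'
from h import *
import cv2
o=bot.observe();print(o["position"],o["qd"].round(3),o["clock"])
t=o["position"]
for n in("scene","side","wrist"):
    c=bot.calibration(n);im=bot.grab_frame(n);uv=proj(c,t);print(n,uv)
    cv2.imwrite(f"pics/{n}2.png",im)
    u,v=uv.astype(int);x0,y0=max(u-50,0),max(v-45,0)
    z=cv2.resize(im[y0:y0+90,x0:x0+100],None,fx=4,fy=4,interpolation=cv2.INTER_CUBIC)
    cv2.drawMarker(z,(int((uv[0]-x0+.5)*4),int((uv[1]-y0+.5)*4)),(0,0,255),0,12)
    cv2.imwrite(f"pics/{n}2z.png",z)
a=[cv2.imread(f"pics/{n}2z.png") for n in("scene","side")]
cv2.imwrite("pics/cmp2.png",np.hstack(a))
o=bot.observe();print(o["position"],o["qd"].round(3),o["clock"])
E
```

```text
[0.55843487 0.0852888  0.25120395] [ 0.065 -0.043 -0.009  0.078 -0.035 -0.044  0.124] 1.8667
scene [356.96958143 183.31638603]
side [305.77474672 211.07011499]
wrist [328.43890179 305.57558903]
[0.55600179 0.07742053 0.25075974] [ 0.037 -0.016  0.014  0.02  -0.001 -0.     0.007] 2.0167
```

View pics/cmp2.png

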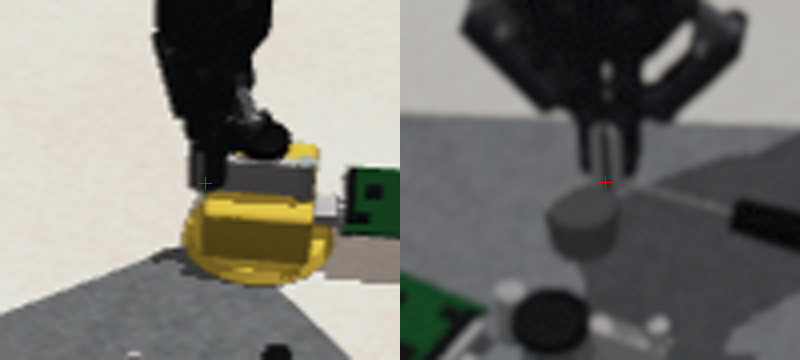

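View pics/wrist2.png

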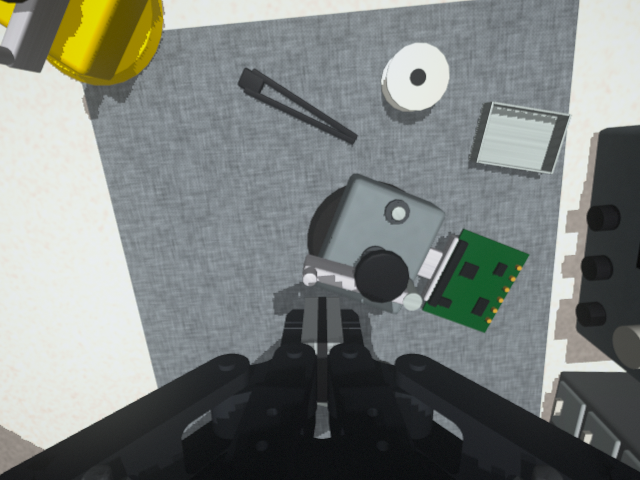

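```bash
python3 - <<'E'
from h import *
import cv2,pickle
o=bot.observe();print(o["position"],o["qd"].round(3),o["clock"])
c=bot.calibration("wrist");im=bot.grab_frame("wrist")
pickle.dump((c,im),open("w3.pkl","wb"))
cv2.imwrite("pics/w3z.png",cv2.resize(im[150:330,290:450],None,fx=10/3,fy=10/3,interpolation=cv2.INTER_CUBIC))
E
```

```text
[0.55600179 0.07742053 0.25075974] [ 0.037 -0.016  0.014  0.02  -0.001 -0.     0.007] 2.0167
```

View pics/w3z.png

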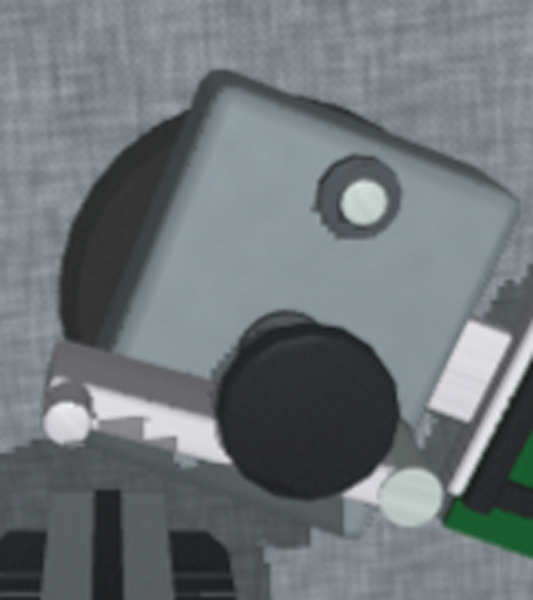

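```bash
python3 - <<'E'
from h import *
import pickle
S=bot.calibration("scene");D=bot.calibration("side");W=pickle.load(open("w3.pkl","rb"))[0]
f=lambda x,y,o:((x+.5)/6-.5+o[0],(y+.5)/6-.5+o[1])
so=(290,210);do=(220,215)
obs=[(S,f(355,176,so),'cap'),(S,f(298,102,so),'post'),(S,f(455,224,so),'pin'),(S,f(333,240,so),'piv'),
(D,f(437,182,do),'cap'),(D,f(597,186,do),'post'),(D,f(369,330,do),'pin'),(D,f(375,138,do),'piv'),
(W,(382.4,273.6),'cap'),(W,(310.4,276.6),'post'),(W,(399.2,210.6),'pin'),(W,(413.3,299.1),'piv')]
def pt(q,n):
    p,th,pin=q[:3],q[3],q[4]
    return w(p,{'cap':(0,0,.108),'post':(.036-.09*np.cos(th),-.014-.09*np.sin(th),.108),'pin':(0,.048,.068+pin),'piv':(.036,-.014,.095)}[n])
for o in (obs,obs[8:]):
    r=lambda q:np.concatenate([(proj(c,pt(q,n))-uv) for c,uv,n in o]+[[(q[4]-.005)*100]])
    b=least_squares(r,[.6,.034,-.46,0,.003]);print(b.x.round(4),b.fun.round(1))
    for n in('cap','post','pin','piv'):print(n,pt(b.x,n).round(4))
q=b.x
for th in np.array([0,.2,.4,.6,.8,.95])+0:
    # pusher: centre 22 behind post face along motion, 4 outward
    rr=.094; off=.018
    d=np.array([-np.cos(th),-np.sin(th)]);m=np.array([np.sin(th),-np.cos(th)])
    P=np.array([.036,-.014])+rr*d-off*m
    print(th,(w(q,(*P,.085))*1000).round(0))
E
```

```text
[ 0.5995  0.0356 -0.458   0.0898  0.0038] [-0.3 -1.7 -0.4 -1.4 -0.7 -1.3 -0.4  0.1 -0.9 -0.3 -0.5  1.4 -0.7  1.1
 -0.5  1.2  0.6  1.8 -0.7  0.2  0.4 -0.4 -0.2 -0.5 -0.1]
cap [0.5995 0.0356 0.108 ]
post [0.5417 0.0395 0.108 ]
pin [0.6208 0.0786 0.0718]
piv [0.6256 0.0071 0.095 ]
[ 0.5994  0.0358 -0.4513  0.0845  0.0056] [ 0.5  1.5 -0.7 -0.2  0.4 -0.3 -0.1 -1.   0.1]
cap [0.5994 0.0358 0.108 ]
post [0.5417 0.0398 0.108 ]
pin [0.6204 0.079  0.0736]
piv [0.6257 0.0075 0.095 ]
0.0 [549.  65.  85.]
0.2 [539.  48.  85.]
0.4 [533.  30.  85.]
0.6 [530.  11.  85.]
0.8 [531.  -8.  85.]
0.95 [535. -22.  85.]
```

Emit:
servo_tool([
  [0,0,-20,0,1],
  [0,0,-40,0,1],
  [-1,0,-60,0,1],
  [-2,0,-80,0,1],
  [-3,0,-100,0,1],
  [-4,0,-120,0,1],
  [-5,0,-140,0,1],
  [-6,0,-155,0,1],
  [-6,0,-165,0,1],
  [-6,0,-165,0,1],
])

```text
clock: 2.9
position: [0.5492, 0.0753, 0.0848]
tool_rot: [-3.139, 0.001, 1.479]
force: [-1.0, 0.0, -0.1]
grip_width: 0.0
```

```bash
python3 - <<'E'
from h import *
import cv2
im=bot.grab_frame("side")[190:310,230:390]
cv2.imwrite("pics/s4.png",cv2.resize(im,None,fx=4.5,fy=4.5,interpolation=cv2.INTER_CUBIC))
o=bot.observe();print(o["position"],o["force"],o["qd"].round(3),o["clock"])
E
```

```text
[0.54981618 0.07575262 0.08601271] [-0.81950359  0.03496529 -0.39782329] [ 0.001 -0.025 -0.015 -0.019 -0.01   0.016  0.008] 2.95
```

View pics/s4.png

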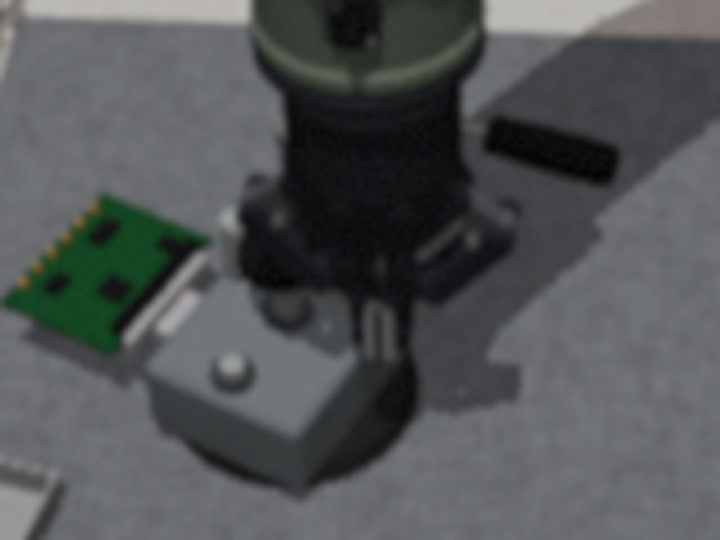

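Emit:
servo_tool([
  [-4,-9,0,0,1],
  [-8,-18,0,0,1],
  [-11,-27,0,0,1],
  [-14,-36,0,0,1],
  [-17,-45,0,0,1],
  [-19,-54,0,0,1],
  [-20,-63,0,0,1],
  [-20,-72,0,0,1],
  [-20,-80,0,0,1],
  [-20,-80,0,0,1],
])

```text
clock: 3.78
position: [0.5301, -0.0055, 0.0862]
tool_rot: [-3.141, 0.001, 1.479]
force: [0.1, -0.9, -1.1]
grip_width: -0.0
```

```bash
python3 - <<'E'
from h import *
import cv2
c=bot.calibration("wrist")
im=bot.grab_frame("wrist");cv2.imwrite("pics/w5.png",im)
o=bot.observe();print(o["position"],o["force"],o["qd"].round(3),o["clock"])
E
```

```text
[ 0.53018849 -0.00439599  0.08619099] [-0.14734707  0.32130729 -0.77605278] [-0.023  0.001 -0.013  0.002 -0.003 -0.001 -0.015] 3.8333
```

View pics/w5.png

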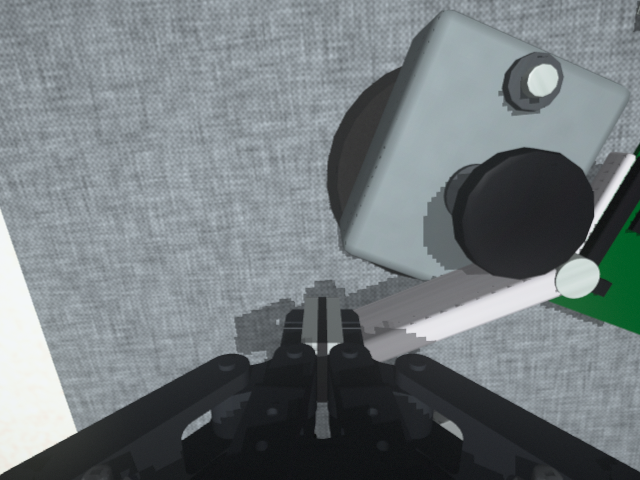

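Emit:
servo_tool([
  [0,-6,0,0,1],
  [2,-12,0,0,1],
  [4,-18,0,0,1],
  [7,-23,0,0,1],
  [7,-23,0,0,1],
  [7,-23,0,0,1],
  [3,-12,0,0,1],
  [0,0,15,0,1],
  [0,5,45,0,1],
  [0,10,75,0,1],
])

```text
clock: 4.67
position: [0.5289, 0.0086, 0.1616]
tool_rot: [-3.139, -0.0, 1.483]
force: [0.1, -0.7, -0.4]
grip_width: -0.0002
```

Emit:
servo_tool([
  [0,0,20,0,1],
  [0,0,30,0,1],
  [0,0,30,0,1],
  [0,0,30,0,1],
  [0,0,30,0,1],
  [0,0,30,0,1],
  [0,0,30,0,1],
  [0,0,30,0,1],
  [0,0,30,0,1],
  [0,0,30,0,1],
])

```text
clock: 5.5
position: [0.5301, 0.0066, 0.1911]
tool_rot: [-3.141, -0.0, 1.481]
force: [0.4, -0.2, -0.2]
grip_width: 0.0001
```

```bash
python3 - <<'E'
from h import *
import cv2,pickle
o=bot.observe();print(o["position"],o["force"],o["qd"].round(3),o["clock"])
c=bot.calibration("wrist")
im=bot.grab_frame("wrist");cv2.imwrite("pics/w6.png",im);pickle.dump(c,open("w6.pkl","wb"))
im=bot.grab_frame("side")[190:310,230:390]
cv2.imwrite("pics/s6.png",cv2.resize(im,None,fx=4.5,fy=4.5,interpolation=cv2.INTER_CUBIC))
E
```

```text
[0.53009792 0.00663788 0.19105484] [ 0.44446543 -0.22420433 -0.2117583 ] [ 0.003 -0.002 -0.002 -0.001  0.    -0.002  0.001] 5.5
```

View pics/w6.png

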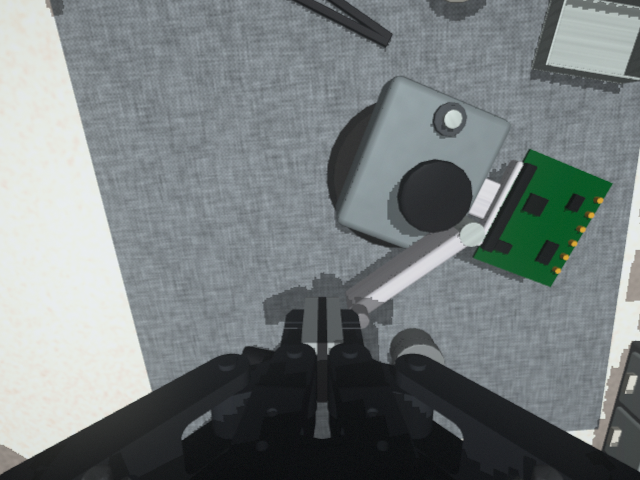

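View pics/s6.png

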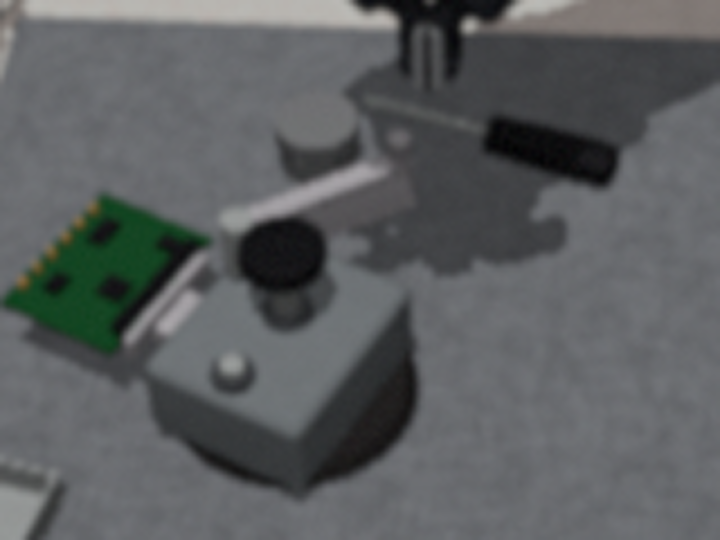

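```bash
python3 - <<'E'
from h import *
import pickle
W=pickle.load(open("w6.pkl","rb"));D=bot.calibration("side")
piv=ray(W,(472,234),.095);pw=ray(W,(362,315),.108);cap=ray(W,(435.5,195.5),.108);pin=ray(W,(453,119),.072)
pd=ray(D,(318.1,220.1),.108);pvd=ray(D,(280.6,237.5),.095);cd=ray(D,(292.3,246),.108)
for a,b,c in((piv,pw,cap),(pvd,pd,cd)):
    d=b-a;print(a.round(4),b.round(4),c.round(4),'len',np.hypot(d[0],d[1]),'th',(np.arctan2(-d[1],-d[0])+.455))
print(pin,np.hypot(*(pin-cap)[:2]))
E
```

```text
[0.6253 0.0072 0.095 ] [ 0.551 -0.037  0.108] [0.5985 0.0367 0.108 ] len 0.08638935160525417 th 0.9916519092299951
[0.6282 0.0031 0.095 ] [ 0.549  -0.0427  0.108 ] [0.5975 0.0396 0.108 ] len 0.09154020262745477 th 0.9790373369155021
[0.6199127  0.07820145 0.072     ] 0.04666256965242372
```

Latch ≈0.98 rad, holder unmoved. Moving above the cap at (0.599, 0.036).

Emit:
servo_tool([
  [14,6,0,0,1],
  [28,12,0,0,1],
  [42,18,0,0,1],
  [56,24,0,0,1],
  [69,30,0,0,1],
  [69,30,-15,0,1],
  [69,30,-30,0,1],
  [69,30,-45,0,1],
  [69,30,-60,0,1],
  [69,30,-71,0,1],
])

```text
clock: 6.43
position: [0.5988, 0.0365, 0.119]
tool_rot: [-3.141, 0.0, 1.481]
force: [0.8, 0.4, 1.1]
grip_width: -0.0002
```

Emit:
servo_tool([
  [0,0,-4,0,1],
  [0,0,-8,0,1],
  [0,0,-12,0,1],
  [0,0,-15,0,1],
  [0,0,-18,0,1],
  [0,0,-21,0,1],
  [0,0,-24,0,1],
  [0,0,-27,0,1],
  [0,0,-29,0,1],
  [0,0,-30,0,1],
])

```text
clock: 7.27
position: [0.5995, 0.0367, 0.091]
tool_rot: [3.141, -0.0, 1.481]
force: [-2.8, 0.1, 10.8]
grip_width: -0.0002
```

Emit:
servo_tool([
  [0,0,-2,0,1],
  [0,0,-2,0,1],
  [0,0,-2,0,1],
  [0,0,6,0,1],
  [0,0,14,0,1],
  [0,0,20,0,1],
  [0,0,26,0,1],
  [0,0,28,0,1],
  [0,0,28,0,1],
  [0,0,28,0,1],
])

```text
clock: 8.1
position: [0.5991, 0.0365, 0.1182]
tool_rot: [-3.141, 0.0, 1.481]
force: [0.3, 0.3, 0.6]
grip_width: -0.0002
```

```bash
cat > look.py <<'E'
from h import *
import cv2,sys
o=bot.observe();print(o["position"],o["force"],o["clock"])
a=bot.grab_frame("side")[190:310,230:390];b=bot.grab_frame("scene")[210:310,290:420]
f=lambda i:cv2.resize(i,(400,300),interpolation=cv2.INTER_CUBIC)
cv2.imwrite(f"pics/{sys.argv[1]}.png",np.hstack([f(a),f(b)]))
E
python3 look.py p1
```

```text
[0.59909987 0.03651622 0.11815827] [0.33475435 0.31404731 0.61765391] 8.1
```

View pics/p1.png

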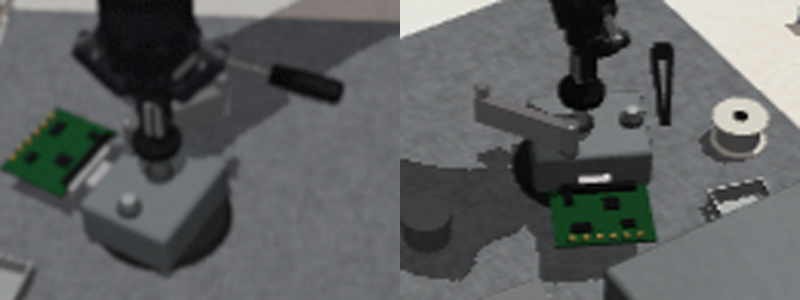

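Emit:
servo_tool([
  [0,0,-8,0,1],
  [0,0,-15,0,1],
  [0,0,-22,0,1],
  [0,0,-28,0,1],
  [0,0,-30,0,1],
  [0,0,-30,0,1],
  [0,0,-30,0,1],
  [0,0,-20,0,1],
  [0,0,-10,0,1],
  [0,0,0,0,1],
])

```text
clock: 9.03
position: [0.5989, 0.0366, 0.1182]
tool_rot: [-3.141, 0.0, 1.481]
force: [-0.6, -0.6, -0.6]
grip_width: -0.0001
```

Emit:
servo_tool([
  [0,0,0,0,1],
  [0,0,-10,0,1],
  [0,0,-18,0,1],
  [0,0,-26,0,1],
  [0,0,-30,0,1],
  [0,0,-30,0,1],
  [0,0,-30,0,1],
  [0,0,-20,0,1],
  [0,0,-10,0,1],
  [0,0,0,0,1],
])

```text
clock: 9.87
position: [0.5986, 0.0366, 0.1177]
tool_rot: [-3.14, 0.0, 1.481]
force: [-0.5, -0.5, -0.4]
grip_width: -0.0001
```

```bash
python3 look.py p3
```

```text
[0.59857664 0.03660217 0.11772996] [-0.52960641 -0.50701908 -0.39529004] 9.8667
```

View pics/p3.png

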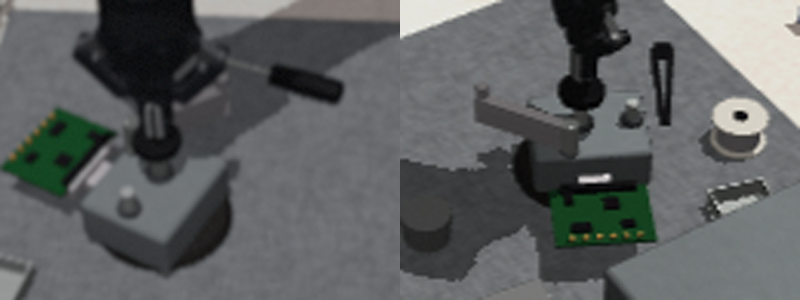

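Pin rising (top now near (128,193) left, (632,103) right). Continue with several more full strokes.

Emit:
servo_tool([
  [0,0,0,0,1],
  [0,0,-10,0,1],
  [0,0,-18,0,1],
  [0,0,-26,0,1],
  [0,0,-30,0,1],
  [0,0,-30,0,1],
  [0,0,-30,0,1],
  [0,0,-20,0,1],
  [0,0,-10,0,1],
  [0,0,0,0,1],
])

```text
clock: 10.8
position: [0.5987, 0.0366, 0.1174]
tool_rot: [-3.14, 0.0, 1.481]
force: [-0.3, -0.0, 0.4]
grip_width: 0.0001
```

Emit:
servo_tool([
  [0,0,0,0,1],
  [0,0,-10,0,1],
  [0,0,-18,0,1],
  [0,0,-26,0,1],
  [0,0,-30,0,1],
  [0,0,-30,0,1],
  [0,0,-30,0,1],
  [0,0,-20,0,1],
  [0,0,-10,0,1],
  [0,0,0,0,1],
])

```text
clock: 11.63
position: [0.5985, 0.0366, 0.1171]
tool_rot: [-3.14, 0.0, 1.481]
force: [0.5, 0.4, 0.5]
grip_width: 0.0003
```

Emit:
servo_tool([
  [0,0,0,0,1],
  [0,0,-10,0,1],
  [0,0,-18,0,1],
  [0,0,-26,0,1],
  [0,0,-30,0,1],
  [0,0,-30,0,1],
  [0,0,-30,0,1],
  [0,0,-20,0,1],
  [0,0,-10,0,1],
  [0,0,0,0,1],
])

```text
clock: 12.47
position: [0.5985, 0.0366, 0.1171]
tool_rot: [-3.14, 0.0, 1.481]
force: [-0.2, 0.4, 0.3]
grip_width: -0.0001
```

```bash
python3 look.py p6
```

```text
[0.59848788 0.03655352 0.11705404] [-0.23664217  0.35280099  0.34109881] 12.4667
```

View pics/p6.png

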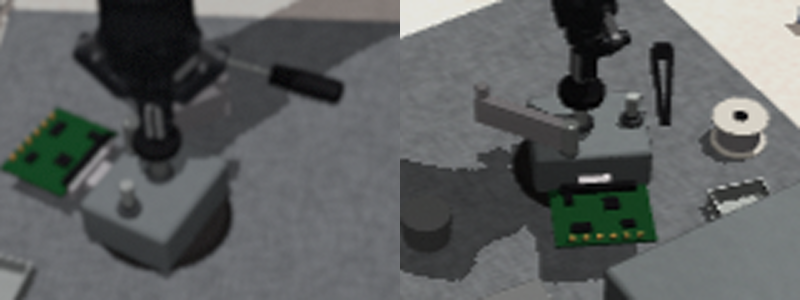

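Emit:
servo_tool([
  [0,0,0,0,1],
  [0,0,-10,0,1],
  [0,0,-18,0,1],
  [0,0,-26,0,1],
  [0,0,-30,0,1],
  [0,0,-30,0,1],
  [0,0,-30,0,1],
  [0,0,-20,0,1],
  [0,0,-10,0,1],
  [0,0,0,0,1],
])

```text
clock: 13.4
position: [0.5986, 0.0366, 0.1173]
tool_rot: [-3.14, 0.0, 1.481]
force: [-0.3, 0.2, -0.4]
grip_width: -0.0004
```

Emit:
servo_tool([
  [0,0,0,0,1],
  [0,0,-10,0,1],
  [0,0,-18,0,1],
  [0,0,-26,0,1],
  [0,0,-30,0,1],
  [0,0,-30,0,1],
  [0,0,-30,0,1],
  [0,0,-20,0,1],
  [0,0,-10,0,1],
  [0,0,0,0,1],
])

```text
clock: 14.23
position: [0.5985, 0.0365, 0.1171]
tool_rot: [-3.14, 0.0, 1.481]
force: [0.1, -0.1, -1.2]
grip_width: 0.0002
```

```bash
python3 look.py p8; python3 - <<'E'
import cv2,numpy as np
r=[]
for n in("p1","p3","p6","p8"):
    i=cv2.imread(f"pics/{n}.png");r.append(np.vstack([cv2.resize(i[170:230,100:160],(200,200)),cv2.resize(i[80:140,600:660],(200,200))]))
cv2.imwrite("pics/cmp8.png",np.hstack(r))
E
```

```text
[0.59852235 0.03652772 0.11710323] [ 0.0507609  -0.06105427 -1.23401178] 14.2333
```

View pics/cmp8.png

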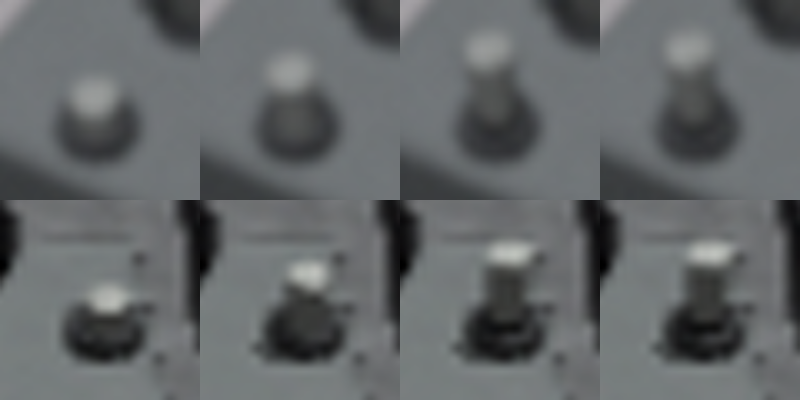

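The pin did not rise between strokes 6 and 8, so it looks fully out. Withdrawing upward and measuring its height.

Emit:
servo_tool([
  [0,0,15,0,1],
  [0,0,40,0,1],
  [0,0,65,0,1],
  [0,0,90,0,1],
  [-20,-15,110,0,1],
  [-40,-30,120,0,1],
  [-55,-40,120,0,1],
  [-70,-50,120,0,1],
  [-70,-50,120,0,1],
  [-70,-50,120,0,1],
])

```text
clock: 15.17
position: [0.5286, -0.0141, 0.2376]
tool_rot: [-3.141, 0.001, 1.48]
force: [-0.1, 0.6, -0.2]
grip_width: 0.0004
```

Emit:
servo_tool([
  [0,0,0,0,1],
  [0,0,0,0,1],
  [0,0,0,0,1],
  [0,0,0,0,1],
  [0,0,0,0,1],
  [0,0,0,0,1],
  [0,0,0,0,1],
  [0,0,0,0,1],
  [0,0,0,0,1],
  [0,0,0,0,1],
])

```text
clock: 16.0
position: [0.5292, -0.0134, 0.2383]
tool_rot: [-3.142, 0.0, 1.481]
force: [0.1, -1.0, -0.6]
grip_width: 0.0002
```

```bash
python3 look.py p9; python3 - <<'E'
from h import *
import cv2,pickle
print(bot.observe()["qd"].round(3))
c=bot.calibration("wrist");im=bot.grab_frame("wrist");pickle.dump(c,open("w9.pkl","wb"))
cv2.imwrite("pics/w9.png",im)
p=[.5995,.0357,-.455]
for n in("scene","side","wrist"):
    C=c if n=="wrist" else bot.calibration(n)
    print(n,[proj(C,w(p,(0,.048,z))).round(1).tolist() for z in(.072,.088,.092)],'cap',proj(C,w(p,(0,0,.108))).round(1))
im=bot.grab_frame("side")[215:315,220:350];i2=bot.grab_frame("scene")[210:310,290:420]
for a,n in((im,"s"),(i2,"c")):cv2.imwrite(f"pics/{n}9z.png",cv2.resize(a,None,fx=6,fy=6,interpolation=cv2.INTER_CUBIC))
E
```

```text
[ 0.52915726 -0.01337467  0.23829041] [ 0.09079136 -0.96658371 -0.61297866] 16.0
[-0.001  0.001  0.     0.001  0.001 -0.    -0.   ]
scene [[364.8, 245.5], [365.0, 241.4], [365.1, 240.4]] cap [348.4 237.2]
side [[280.4, 270.7], [279.8, 265.7], [279.7, 264.4]] cap [291.6 244.6]
wrist [[434.8, 90.8], [441.1, 88.8], [442.8, 88.3]] cap [418.9 156.1]
```

View pics/s9z.png

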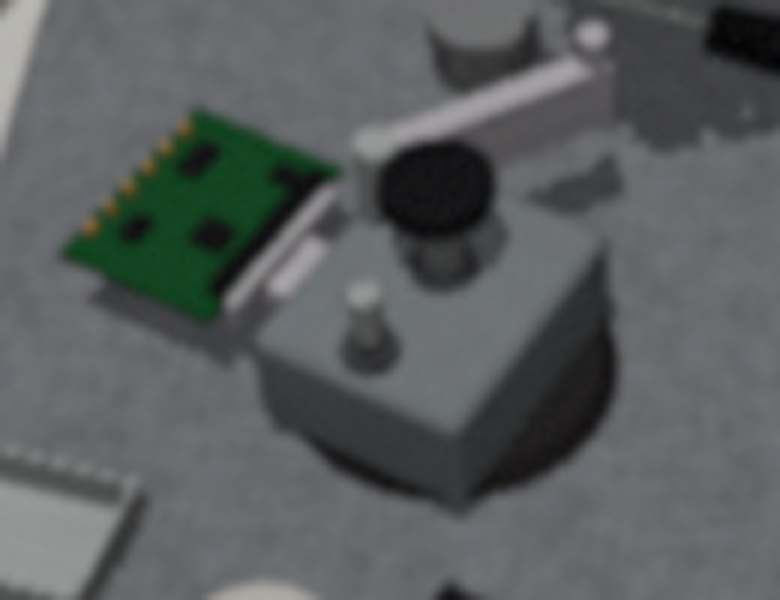

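View pics/c9z.png

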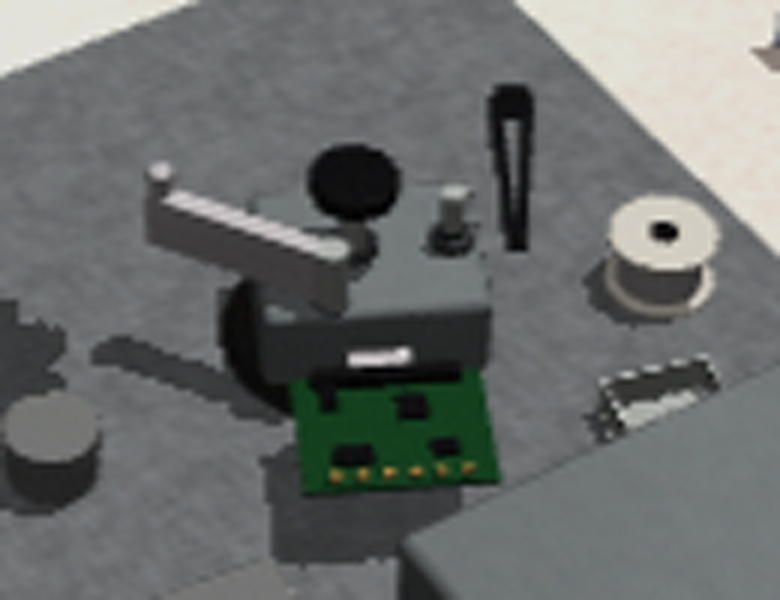

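View pics/w9.png

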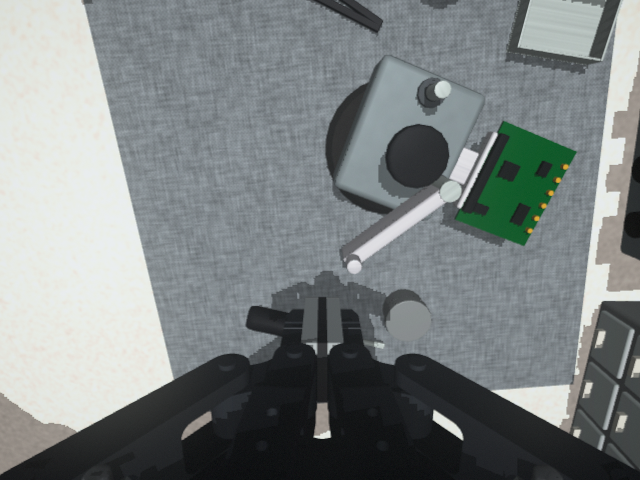

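Pin top matches 92 mm in all three views (side (280,263), scene (365.5,241), wrist (442,89)). The cap is back up and the holder is unmoved. The latch is clear and the neighbouring things are in place.

```bash
python3 - <<'E'
from workcell import bot
print(bot.job_done(), bot.observe()["clock"])
E
```

```text
the job is handed in; nothing more can be done
the job is handed in; nothing more can be done
```

The job is done and handed in at about 16 s. I pushed the latch clear to about 0.98 rad, gave the plunger eight full strokes, then drew the hand up and back.

**Last checks:**
- **Pin:** its top is at about 92 to 94 mm, so fully out. The pictures after strokes 6 and 8 show no further rise.
- **Plunger and holder:** the cap is up again and the holder is where it started, within about 2 mm in the pictures.
- **Latch:** 0.99 rad from the wrist view and 0.98 rad from the side view, both measured before pumping. The pictures after pumping show it still well clear.
- **Things around:** the ones in view in the last pictures stand where they were, and I felt no unexpected contact force.

**What disagreed:**
- **Wrist measurement:** my first one was about 10 mm off because I paired a picture with a later camera pose. I redid it with the arm still, and it then agreed with the other cameras to about 2 mm.
- **Scene and side views:** they differ from each other by several millimetres on single points (about 9 mm at worst), so I used the joint fit.
- **Black ring:** I did not confirm it in a close-up. My evidence that the pin is fully out is its height and that it stopped rising.

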